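# Set the spotlight for the dusk scene on the model village

### The job

Get the table spotlight ready for the dusk scene: with its sprung shutter still shut, turn the focus knob on top until its white pointer stands at the red index block of the ring around it. Then slide the orange shutter grip against its spring to half travel (the yellow band of its scale) without ever throwing it wide open, and finish while still holding it there steadily with the gripper, because it snaps shut when let go. Leave everything else on the table where it is.

Things in the scene. Friction and masses are not known exactly. Their poses are not given: they have to be found in the camera images.
- focus_grip (a point): on the axis of the focus knob at the height to grip, 30 mm above the spotlight's flat top (which is 160 mm above the table). Knob: black bar 40 mm long (along this x axis), 11 mm thick, from 8 to 42 mm above that top, on a round skirt 38 mm across that ends 15 mm above it. Axis vertical, z up; friction (0.05 N m) keeps it where it is left
- focus_pointer (a point): tip of the knob's white pointer, 29 mm from the knob's axis, 7.5 mm above the lamp-house top; x points outwards from the axis, along the bar; turns with the knob
- focus_index (a point): inner end of the red index block (8 mm wide, 6 mm above the spotlight's top) on the aluminium ring (80 mm across) round the knob, 32 mm from its axis; x points outwards from the axis. The ring does not move but is set differently each time. Focus is right when this x and the pointer's x point the same way
- focus (a joint): angle of the focus knob, rad; grows as the knob turns clockwise seen from above; 0 when the pointer points at the lens end; stops at -0.3 and 2.2. The knob must be turned clockwise by about 0.5 to 1.4 rad to reach the index
- shutter_grip (a point): centre of the upright orange shutter grip in front of the lens: 16 mm (x, along the beam) by 18 mm (y) by 40 mm high. y points along the travel, from shut to open (left as seen from behind the lamp). 189 mm above the table; the rails and scale below end 163 mm above it. Nothing stands beside the grip. When shut it is 136 mm ahead of the knob's axis
- half_mark (a point): the place of the shutter's middle at half travel (same axes as shutter_grip, 4 mm lower than the shutter_grip point); on the scale it is the middle of the yellow band, 10 mm wide, where the grip's small red pointer must stand
- shutter (a joint): travel of the shutter, m: 0 shut, 0.030 half (wanted), 0.060 fully open against the stop. A spring closes it: about 2.5 N at the start, rising by 160 N/m to 7 N at half and 12 N fully open; friction about 0.4 N
- spotlight: the whole spotlight: fixed; origin on the table under it, half-way between knob and shutter; x along the beam towards the lens, z up. Foot 170 mm wide, lamp house 110 mm wide, 160 mm high, reaching 231 mm behind this origin; the shutter cassette lies 61 to 92 mm ahead of it, from 48 mm right to 104 mm left
- cap_mid (a point): black lens cap, 86 mm across, 15 mm high, lying beside the spotlight; its centre; leave alone
- screwdriver_grip (a point): green-handled screwdriver, 170 mm long, lying beside the spotlight; middle of its handle; leave alone
- box_mid (a point): blue parts box with pale lid, 117 by 87 by 47 mm, near the spotlight's left side; its centre; leave alone
- tub_mid (a point): cream tub with yellow lid, 97 by 97 by 69 mm, on the left of the table; its centre; leave alone
- bottle_mid (a point): brown bottle, 60 mm across, 210 mm tall, on the left of the table; its centre; leave alone

How it is judged:
On the way, in this order (a step that is already met when the one before it is completed fails the run):
1. the focus pointer stands at the red index while the shutter is still shut (angle between the x axis of focus_pointer and the x axis of focus_index, either way round below 0.13 rad and value of joint shutter below 0.006 m), for 0.2 s.
2. the gripper holds the shutter at half travel (value of joint shutter between 0.025 and 0.035 m and contact force between the fingers and shutter above 2 N), for 0.2 s.
At the end, for the whole second after the job is handed in: the focus pointer is within 0.13 rad of the red index, the shutter is held still between 25 and 35 mm of its 60 mm travel, and it is the gripper's fingers that hold it there (more than 2 N on the shutter) (all of step 2 and angle between the x axis of focus_pointer and the x axis of focus_index, either way round below 0.13 rad and velocity of joint shutter between -0.01 and 0.01 m/s); the arm keeps its last pose, push and grip.
It fails at once if the shutter is thrown wide open (past 50 mm of its 60 mm) (value of joint shutter above 0.05 m).
It fails at once if something else on the table is shifted by more than 20 mm (distance of any of cap_mid, box_mid, tub_mid, bottle_mid, screwdriver_grip from where it was at the start of the episode above 0.02 m).
It also fails if it takes over 42 s, if anything falls off the work surface, if the arm or the gripper's body presses on something with over 40 N, if the wrist force passes 120 N, or if a joint passes its speed limit or range.

### The arm

A 6-joint arm with a two-finger parallel gripper is mounted at the origin on the work surface. World frame = base frame: x ahead of the robot, y to its left, z up, the work surface at z = 0. Lengths are in m, angles in rad, forces in N, time in s.
With the tool pointing down it reaches from about 0.275 to 0.725 m from the base axis. Payload 5.6 kg.
Tool frame: the origin (TCP) lies between the finger pads; the fingertips stand 11 mm ahead of it and the grasp point (between the pads) lies 8 mm behind it (finger_overhang is the distance from the TCP to the fingertips, in m); z points along the fingers, y is the direction in which the jaws open and shut (so a half turn about z gives the same grasp; the last joint's range is limited). The gripper opens to 85 mm and grips with 20 to 120 N. Pads are 22 mm wide; open, the fingers measure 114 mm over their backs; the gripper's body (76 mm by 85 mm) begins 54 mm behind the grasp point. The pads swing forward as they close: fully open they stand 13 mm farther back than shut.
Start: joints at [-0.828, 0.255, 0.108, 0, -1.424, -0.285], TCP at [0.243, -0.493, 0.242] pointing down, gripper open.
Joint ranges: [-2.95, 2.95], [-1.21, 1.97], [-1.09, 1.5], [-2.87, 1.71], [-2.94, -0.07], [-3.05, 3.05]. Speed limits (rad/s): [2.57, 2.57, 3.14, 3.14, 3.14, 3.14].

### API

Orientations are given as a unit quaternion [w, x, y, z].
In Python, from station import move_to, servo_line, move_j, open_jaws, close, pause, ik, read_camera, Unreachable, finish_job, get_time, get_joint_positions, get_dq, get_tau, get_eef_pos, get_orientation, get_contact_force, get_wrist_torque, get_finger_gap, finger_overhang gives the robot as it stands. Calls block until the motion is done:
- move_to(position, orientation): joint-space move of the TCP to a pose.
- servo_line(position, rotation=None, velocity=0.15): straight line of the TCP; rotation=None keeps the orientation; velocity is the mean speed in m/s.
- move_j(angles): joint-space move.
- open_jaws() and close(grasp_force=None): open the fingers fully, or close them until they stop; grasp_force is the grip in N (None keeps the last).
- pause(seconds).
- ik(position, orientation): joint angles nearest the present ones, or None.
- read_camera(name): name is "side" or "top"; returns a dict with "frame" (384x512x3 uint8, blue, green, red), "fx", "fy", "cx", "cy" (pixels), "k1" (the pictures are not rectified: a ray, as slopes to the right and down, at radius r is drawn at 1 + k1 r^2 times it, then the intrinsics apply), "world_to_cam" (4x4, takes a point from world to camera coordinates). Camera axes: x right, y down, z forward; pixel columns grow to the right and rows downward; lengths in m; the calibration is good to about 2 mm. A picture is of the moment at which its call begins. There is no depth.
A pose or a line that the arm cannot do raises Unreachable and nothing moves.
- finish_job(): hands the job in, once; it reports no verdict.
Readings, each from a call of its own:
- get_time(): time.
- get_joint_positions(): joint angles.
- get_dq(): joint speeds.
- get_tau(): joint torques, N m.
- get_eef_pos(): TCP position.
- get_orientation(): TCP orientation.
- get_contact_force(): force on the tool from outside, world axes, zero at the start.
- get_wrist_torque(): the same for the moment, N m.
- get_finger_gap(): finger opening in m.
Only numpy, scipy, OpenCV 4.12 (cv2) and the standard library are available. Lean on these libraries where they do the work, as an engineer would, in place of code of your own. Each camera call takes 0.05 s, during which the arm holds its last target.

## Working session

There is one attempt and no reset: what is moved stays moved. The work goes in short steps, each a Python script; the robot and the scene stay as the last script left them, time stands still between calls to the robot, and variables do not carry over. Pictures are saved under pics/ and viewed, and the job is handed in when it is done.

```bash
mkdir -p pics; ls; python3 - <<'E'
from station import *
import cv2,numpy as np
for n in ("side","top"):
    c=read_camera(n); cv2.imwrite(f"pics/{n}0.png",c["frame"])
    print(n,c["fx"],c["fy"],c["cx"],c["cy"],c["k1"]); print(np.round(c["world_to_cam"],4).tolist())
print(get_time(),get_eef_pos(),get_orientation())
E
```

```text
pics
side 397.0608215112188 397.0608215112188 255.41011570964542 188.8627759860044 0.027809175445075142
[[-0.9622, -0.2717, -0.0205, 0.5282], [-0.1808, 0.6931, -0.6978, 0.1511], [0.2038, -0.6677, -0.716, 1.2017], [0.0, 0.0, 0.0, 1.0]]
top 362.20574783666973 362.20574783666973 255.48379206713005 189.26399448662622 -0.10103596543896233
[[-0.0237, -0.9997, -0.0054, 0.0538], [-0.988, 0.0243, -0.1525, 0.5587], [0.1526, 0.0018, -0.9883, 1.041], [0.0, 0.0, 0.0, 1.0]]
0.1 [ 0.2429325  -0.49297822  0.24148828] [-2.32306872e-04 -2.26871461e-01  9.73924340e-01  8.15904213e-04]
```

View pics/side0.png

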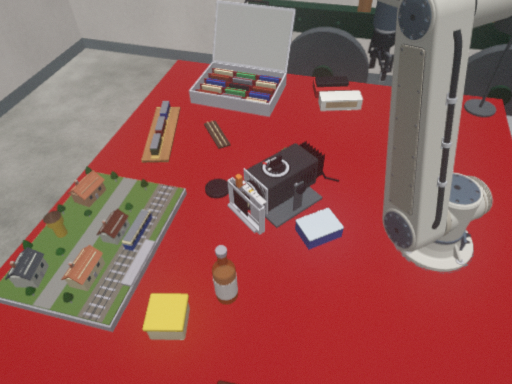

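View pics/top0.png

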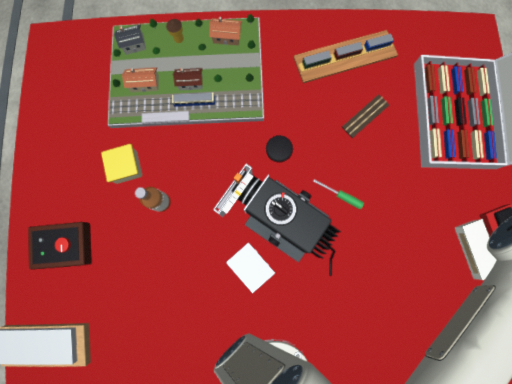

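```bash
python3 - <<'E'
import cv2
a=cv2.imread("pics/top0.png")[160:270,205:345]; cv2.imwrite("pics/top0c.png",cv2.resize(a,None,fx=5.5,fy=5.4,interpolation=cv2.INTER_CUBIC))
a=cv2.imread("pics/side0.png")[135:240,215:345]; cv2.imwrite("pics/side0c.png",cv2.resize(a,None,fx=6,fy=5.6,interpolation=cv2.INTER_CUBIC))
E
```

```text
(no output)
```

View pics/top0c.png

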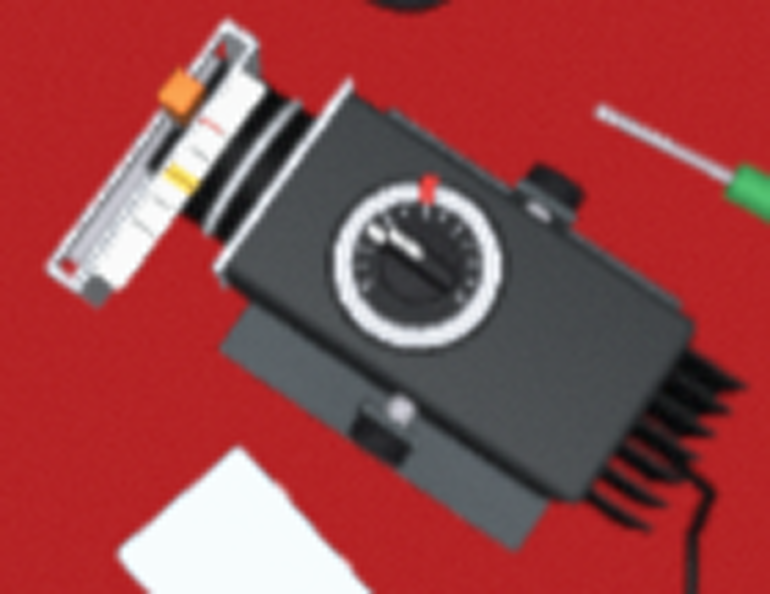

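View pics/side0c.png

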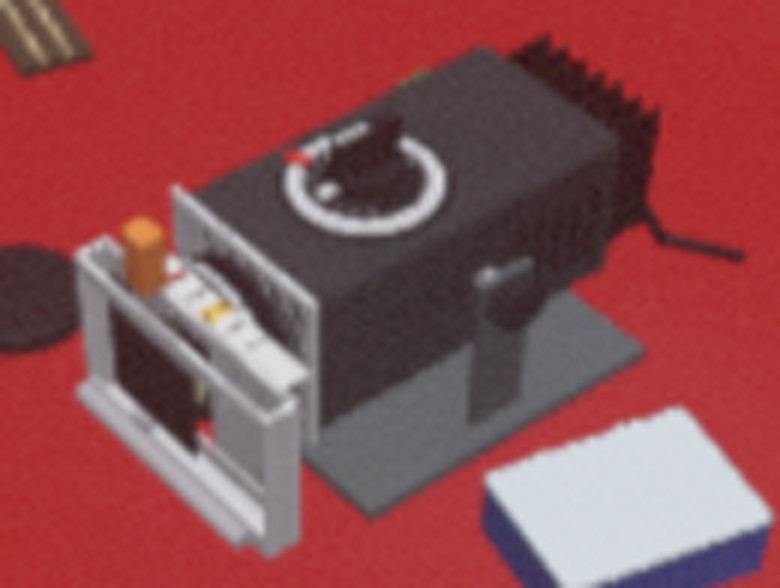

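```bash
cat > h.py <<'E'
from station import *
import cv2,numpy as np
def cams(): return {n:read_camera(n) for n in("side","top")}
def ray(c,u,v):
    K=np.array([[c["fx"],0,c["cx"]],[0,c["fy"],c["cy"]],[0,0,1.]])
    p=cv2.undistortPoints(np.array([[[u,v]]],float),K,np.array([c["k1"],0,0,0.]))[0,0]
    T=np.array(c["world_to_cam"]);R,t=T[:3,:3],T[:3,3]
    return -R.T@t, R.T@np.array([p[0],p[1],1])
def at_z(c,u,v,z):
    o,d=ray(c,u,v); return o+d*(z-o[2])/d[2]
def tri(ca,pa,cb,pb):
    o1,d1=ray(ca,*pa);o2,d2=ray(cb,*pb)
    s=np.linalg.lstsq(np.c_[d1,-d2],o2-o1,rcond=None)[0]
    a=o1+d1*s[0];b=o2+d2*s[1]; return (a+b)/2,np.linalg.norm(a-b)
def proj(c,P):
    K=np.array([[c["fx"],0,c["cx"]],[0,c["fy"],c["cy"]],[0,0,1.]]);T=np.array(c["world_to_cam"])
    return cv2.projectPoints(np.array(P,float).reshape(-1,1,3),cv2.Rodrigues(T[:3,:3])[0],T[:3,3],K,np.array([c["k1"],0,0,0.]))[0].reshape(-1,2)
E
python3 - <<'E'
from h import *
np.set_printoptions(precision=4,suppress=True)
C=cams();t,s=C["top"],C["side"]
tp=lambda x,y:(204.6+x/5.5,159.6+y/5.4)  # px-centre resize offset approx
sp=lambda x,y:(214.6+x/6,134.6+y/5.6)
def show(n,a,b,z):
    print(n,at_z(t,*tp(*a),z), at_z(s,*sp(*b),z) if b else "", tri(t,tp(*a),s,sp(*b)) if b else "")
show("ring",(418,264),(365,183),.163)
show("index",(428,190),(298,157),.166)
show("ptr",(375,232),(326,190),.1675)
show("griptop",(181,93),(144,229),.209)
show("hFL",(220,275),(317,300),.16)
show("hFR",(348,85),(178,190),.16)
show("hBR",(693,325),(485,50),.16)
show("hBL",(580,497),(620,140),.16)
show("boxc",(238,450),None,.047)
E
```

```text
ring [ 0.4884 -0.0249  0.163 ] [ 0.4885 -0.0204  0.163 ] (array([ 0.4892, -0.0251,  0.1585]), np.float64(0.0007529799458100181))
index [ 0.5243 -0.0307  0.166 ] [ 0.5256 -0.029   0.166 ] (array([ 0.5253, -0.0308,  0.1644]), np.float64(0.0015333587325569214))
ptr [ 0.5041 -0.0046  0.1675] [ 0.5049 -0.0054  0.1675] (array([ 0.5043, -0.0045,  0.1684]), np.float64(0.0006656782451932795))
griptop [0.5673 0.085  0.209 ] [0.5688 0.0869 0.209 ] (array([0.5685, 0.0852, 0.2072]), np.float64(0.0017739576062757317))
hFL [0.4856 0.0702 0.16  ] [0.4904 0.0682 0.16  ] (array([0.4875, 0.0705, 0.1626]), np.float64(0.0044234164949806505))
hFR [0.5787 0.006  0.16  ] [0.5791 0.0054 0.16  ] (array([0.5787, 0.006 , 0.1606]), np.float64(0.0002950187204910971))
hBR [ 0.4553 -0.1564  0.16  ] [ 0.4538 -0.1491  0.16  ] (array([ 0.4555, -0.1579,  0.1528]), np.float64(0.000566333316313732))
hBL [ 0.3737 -0.0983  0.16  ] [ 0.371 -0.09   0.16 ] (array([ 0.3727, -0.0996,  0.1515]), np.float64(0.001644868910093351))
boxc [0.4011 0.0663 0.047 ]
```

```bash
cat > ov.py <<'E'
from h import *
import sys
def overlay(C,tag,k,yaw,sh=0.,gy=0.,ai=None,ap=None):
    u=np.array([np.cos(yaw),np.sin(yaw)]);l=np.array([-u[1],u[0]])
    W=lambda x,y,z:np.r_[np.array(k)+u*x+l*y,z]
    th=np.linspace(0,2*np.pi,60)
    cur=[[W(.04*np.cos(a),.04*np.sin(a),.163) for a in th],
      [W(136*.001+sx*.008,gy+sh+sy*.009,.209) for sx,sy in((1,1),(1,-1),(-1,-1),(-1,1),(1,1))],
      [W(-.163,-.055,.16),W(.03,-.055,.16)],[W(-.163,.055,.16),W(.03,.055,.16)],
      [W(.129,-.048,.163),W(.160,-.048,.163),W(.160,.104,.163),W(.129,.104,.163),W(.129,-.048,.163)]]
    cc=[(0,255,0)]*5
    for a,r,z,co in((ai,.032,.166,(255,255,0)),(ap,.029,.1675,(255,0,255))):
        if a is not None:
            d=np.array([np.cos(a),np.sin(a)]);cur.append([np.r_[np.array(k)+d*.01,z],np.r_[np.array(k)+d*r,z]]);cc.append(co)
    for n,(x0,y0,w,h) in {"top":(205,160,140,110),"side":(215,135,130,105)}.items():
        S=5;im=cv2.resize(C[n]["frame"][y0:y0+h,x0:x0+w],None,fx=S,fy=S,interpolation=cv2.INTER_CUBIC)
        for c,co in zip(cur,cc):
            p=(proj(C[n],c)-[x0,y0]+.5)*S
            cv2.polylines(im,[np.round(p).astype(int)],False,co,1)
        cv2.imwrite(f"pics/{tag}_{n}.png",im)
E
python3 - <<'E'
from ov import *
overlay(cams(),"ov1",[.4888,-.0245],.955,ai=np.arctan2(-.006,.0365),ap=np.arctan2(.0201,.0155))
E
```

```text
(no output)
```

View pics/ov1_top.png

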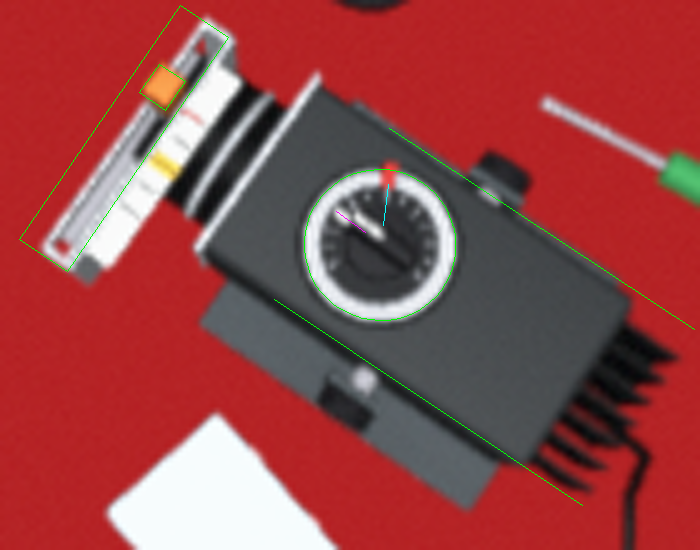

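View pics/ov1_side.png

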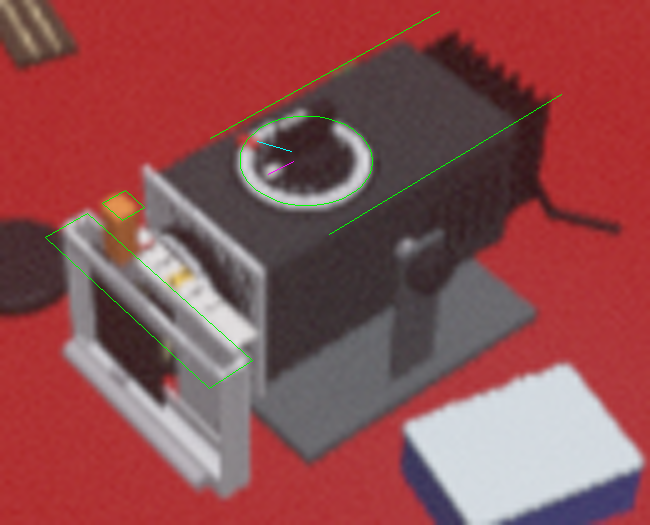

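```bash
cat >> h.py <<'E'
from scipy.spatial.transform import Rotation as Ro
def qd(a):
    R=np.array([[np.cos(a),np.sin(a),0],[np.sin(a),-np.cos(a),0],[0,0,-1]])
    x,y,z,w=Ro.from_matrix(R).as_quat(); return [w,x,y,z]
E
python3 - <<'E'
from h import *
np.set_printoptions(precision=3,suppress=True)
for a in (.915,.915-np.pi):
    for d in (0,-1.09):
        print(a,d,ik([.4888,-.0245,.19],qd(a+d)),ik([.4888,-.0245,.30],qd(a+d)))
    print(ik([.568,.0865,.19],qd(a+.04)),ik([.568,.0865,.30],qd(a+.04)))
print(get_joint_positions(),get_time())
E
```

```text
0.915 0 [ 0.271  0.159 -0.148  0.    -1.263  2.215] [ 0.271  0.123  0.088  0.    -1.536  2.215]
0.915 -1.09 [ 0.271  0.159 -0.148  0.    -1.263  1.125] [ 0.271  0.123  0.088  0.    -1.536  1.125]
[ 0.423  0.323  0.069  0.    -1.317  2.103] [ 0.423  0.298  0.31   0.    -1.583  2.103]
-2.226592653589793 0 [ 0.271  0.159 -0.148  0.    -1.263 -0.927] [ 0.271  0.123  0.088  0.    -1.536 -0.927]
-2.226592653589793 -1.09 [ 0.271  0.159 -0.148  0.    -1.263 -2.017] [ 0.271  0.123  0.088  0.    -1.536 -2.017]
[ 0.423  0.323  0.069  0.    -1.317 -1.039] [ 0.423  0.298  0.31   0.    -1.583 -1.039]
[-0.828  0.255  0.108 -0.    -1.424 -0.285] 0.3
```

```bash
python3 - <<'E'
from h import *
np.set_printoptions(precision=4,suppress=True)
k=[.4888,-.0245]; a=.915-np.pi
move_to(k+[.30],qd(a)); servo_line(k+[.190],velocity=.12)
print(get_time(),get_eef_pos(),get_contact_force())
close(30); pause(.2)
print(get_time(),get_finger_gap(),get_eef_pos(),get_contact_force(),get_wrist_torque())
c=cams()
for n in c: cv2.imwrite(f"pics/g_{n}.png",cv2.resize(c[n]["frame"][130:270,190:360],None,fx=4,fy=4))
E
```

```text
3.2917 [ 0.4893 -0.0246  0.1908] [ 0.0273 -0.0463 -0.0793]
4.1583 0.00992348512460017 [ 0.4886 -0.0243  0.1901] [-3.6583  2.2296  4.6606] [ 0.8323  1.356  -0.0325]
```

View pics/g_side.png

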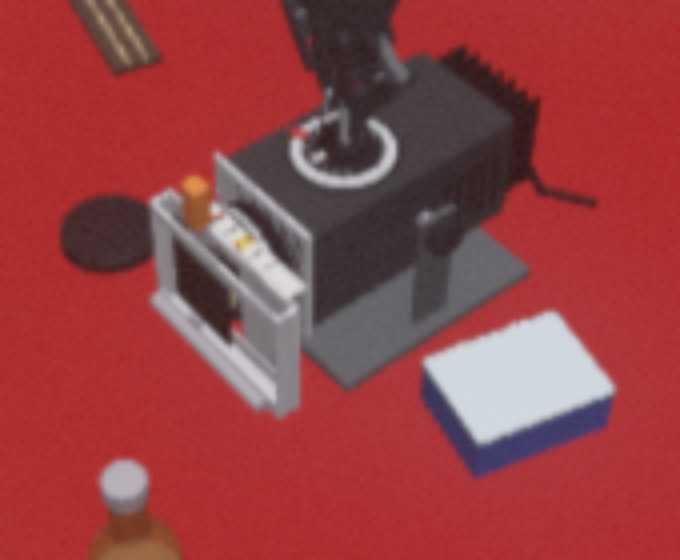

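The side view shows the bar of the knob between the fingers at about (345,140), with the shutter still shut. Next I turn the knob clockwise.

```bash
python3 - <<'E'
from h import *
np.set_printoptions(precision=4,suppress=True)
q=np.array(get_joint_positions())
for i in (1,2,3):
    t=q.copy(); t[5]=q[5]-1.09*i/3; move_j(list(t))
pause(.2)
print(get_time(),get_joint_positions()-q,get_finger_gap(),get_eef_pos(),get_contact_force(),get_wrist_torque())
open_jaws(); p=get_eef_pos(); servo_line([p[0],p[1],.30],velocity=.15)
# move towards clear view, near shutter side
move_to([.40,.20,.32],qd(.955-np.pi))
print(get_time())
from ov import overlay
overlay(cams(),"t1",[.4888,-.0245],.955,ai=-.175,ap=-.175)
E
```

```text
5.7833 [ 0.001  -0.0005  0.0004 -0.0028 -0.001  -1.09  ] 0.010578678015631319 [ 0.488  -0.0231  0.1901] [-6.6175  6.6151  7.407 ] [ 2.5883  2.2748 -0.037 ]
8.3417
```

View pics/t1_top.png

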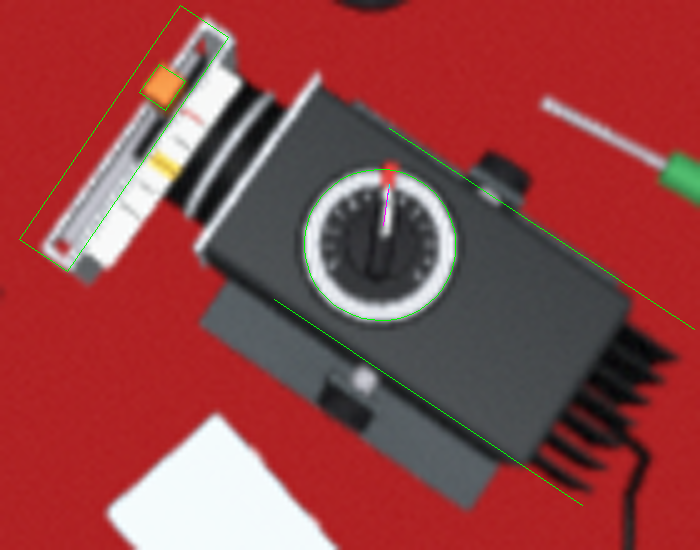

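View pics/t1_side.png

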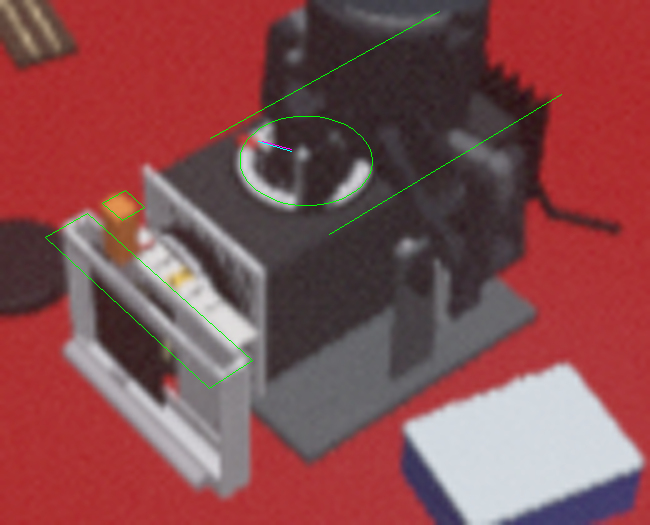

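```bash
python3 - <<'E'
from h import *
c=read_camera("top"); cv2.imwrite("pics/z1.png",cv2.resize(c["frame"][185:230,258:304],None,fx=13,fy=13,interpolation=cv2.INTER_CUBIC))
k=[.4888,-.0245]
for a in(-.10,-.15,-.2,-.25,-.3): print(a,(proj(c,[[k[0]+r*np.cos(a),k[1]+r*np.sin(a),z] for r,z in((.036,.166),(.029,.1675),(.01,.202))])-[258,185]+.5)*13)
print((proj(c,[k+[.163]])-[258,185]+.5)*13)
E
```

```text
-0.1 [[310.88310053 132.4770278 ]
 [309.10322273 165.55214857]
 [314.18795749 238.77311056]]
-0.15 [[319.69294057 133.35516042]
 [316.2187608  166.26169206]
 [316.74012991 239.02780355]]
-0.2 [[328.45195521 134.66820834]
 [323.29316348 167.32285779]
 [319.27751037 239.408897  ]]
-0.25 [[337.13859553 136.41297348]
 [330.30897297 168.73304808]
 [321.79378582 239.91544536]]
-0.3 [[345.73148378 138.58521228]
 [337.24887161 170.48881483]
 [324.28269513 240.54619237]]
[[298.24241843 309.79920819]]
```

View pics/z1.png

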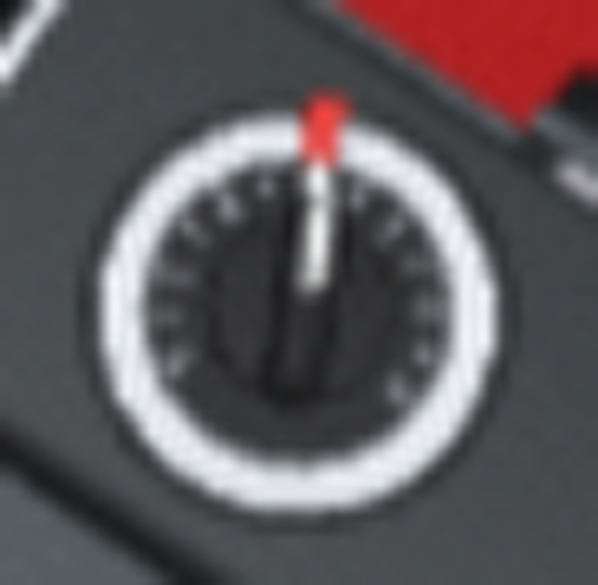

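The pointer at zoom pixel (318,168) lies on the red block at (324,132). That puts both at about -0.17 rad, so focus is set. Next is the shutter.

```bash
python3 - <<'E'
from h import *
np.set_printoptions(precision=4,suppress=True)
yaw=.955;u=np.array([np.cos(yaw),np.sin(yaw)]);l=np.array([-u[1],u[0]])
g=np.array([.4888,-.0245])+.136*u
q=qd(yaw-np.pi)
move_to([*g,.30],q); servo_line([*g,.190],velocity=.1)
print(get_time(),get_eef_pos(),get_contact_force())
close(40); pause(.2)
f=get_contact_force();e=get_eef_pos()
print(get_time(),get_finger_gap(),e,f,"along",f[:2]@l,"off",(e[:2]-g)@l)
h=g+.015*l; servo_line([*h,.190],q,velocity=.04); pause(.2)
f=get_contact_force();e=get_eef_pos()
print(get_time(),get_finger_gap(),e,f,"along",f[:2]@l,"off",(e[:2]-g)@l)
from ov import overlay
overlay(cams(),"s1",[.4888,-.0245],yaw,sh=.015)
E
```

```text
10.5667 [0.5678 0.0866 0.1908] [-0.051   0.433  -0.5029]
11.3917 0.017517731317074944 [0.5678 0.0863 0.1903] [ 2.2474 -1.1391  0.1783] along -2.4925064743328087 off -0.0004655885616106787
12.1167 0.01716004284321867 [0.5555 0.0952 0.1903] [ 4.9332 -1.3639  1.4195] along -4.814800666407242 off 0.014719923330014319
```

View pics/s1_top.png

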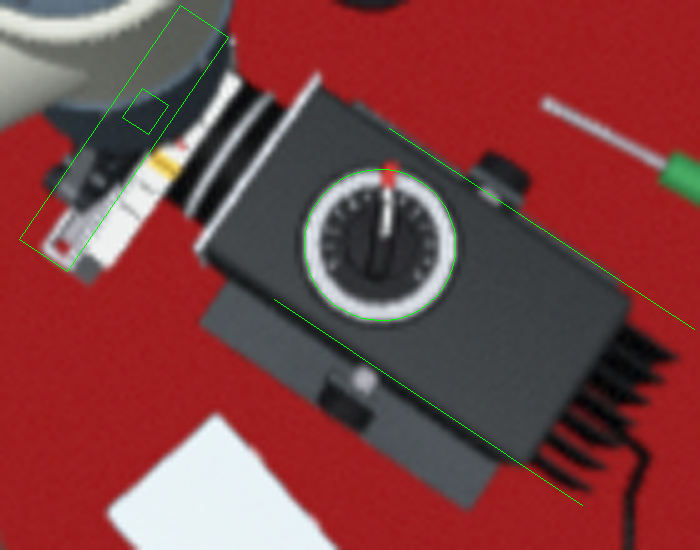

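View pics/s1_side.png

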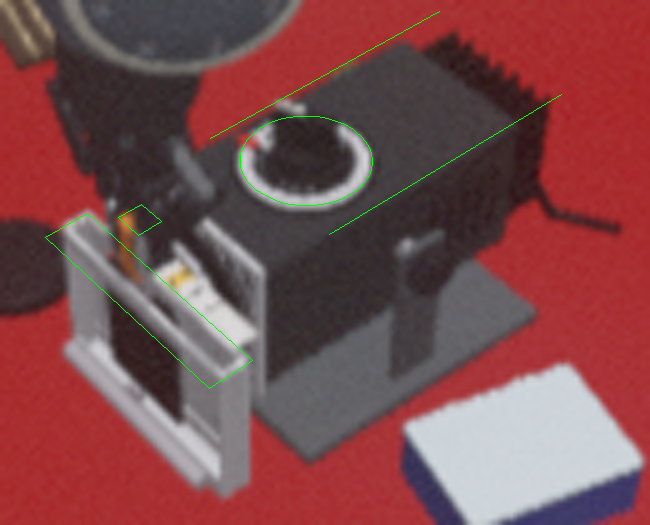

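Force along the travel is 4.8 N at 15 mm, which matches the spring law (4.9 N). Going on to half travel.

```bash
python3 - <<'E'
from h import *
np.set_printoptions(precision=4,suppress=True)
yaw=.955;u=np.array([np.cos(yaw),np.sin(yaw)]);l=np.array([-u[1],u[0]])
g=np.array([.4888,-.0245])+.136*u
h=g+.0303*l; servo_line([*h,.190],qd(yaw-np.pi),velocity=.04); pause(.6)
f=get_contact_force();e=get_eef_pos()
print(get_time(),get_finger_gap(),e,f,"along",f[:2]@l,"off",(e[:2]-g)@l)
from ov import overlay
C=cams();overlay(C,"s2",[.4888,-.0245],yaw,sh=.03)
cv2.imwrite("pics/s2z.png",cv2.resize(C["side"]["frame"][160:225,220:280],None,fx=9,fy=9,interpolation=cv2.INTER_CUBIC))
E
```

```text
13.35 0.01734735351515323 [0.5435 0.104  0.1903] [ 6.559  -1.9179  1.848 ] along -6.4619769432562455 off 0.029541281295032803
```

View pics/s2z.png

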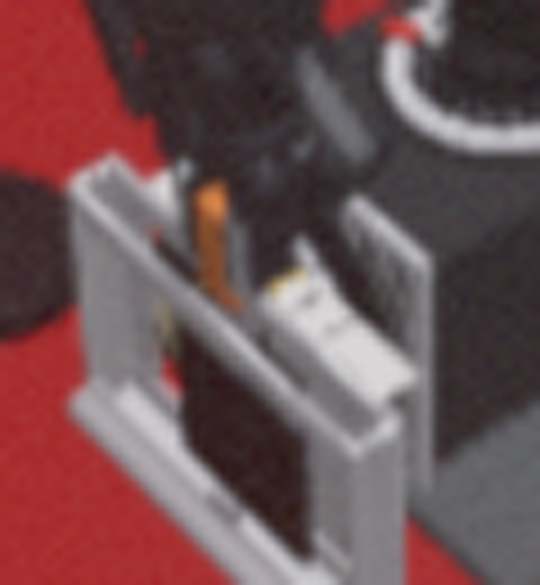

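View pics/s2_top.png

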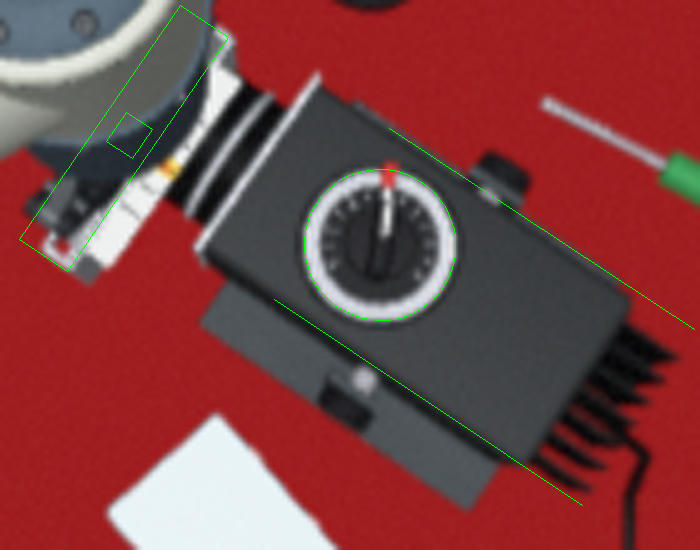

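```bash
python3 - <<'E'
from h import *
yaw=.955;u=np.array([np.cos(yaw),np.sin(yaw)]);l=np.array([-u[1],u[0]])
g=np.array([.4888,-.0245])+.136*u
im=cv2.imread("pics/top0.png")
hsv=cv2.cvtColor(im,cv2.COLOR_BGR2HSV)[160:230,205:280]
m=cv2.inRange(hsv,(22,120,120),(34,255,255)); n,lb,st,ce=cv2.connectedComponentsWithStats(m)
c=read_camera("top")
for i in range(1,n):
    p=at_z(c,ce[i][0]+205,ce[i][1]+160,.163); d=p[:2]-g; print(st[i],ce[i]+[205,160],"fwd",d@u,"left",d@l)
im2=read_camera("side"); s0=cv2.imread("pics/side0.png")
m2=lambda im:[ (st[4],ce) for st,ce in zip(*cv2.connectedComponentsWithStats(cv2.inRange(cv2.cvtColor(im,cv2.COLOR_BGR2HSV)[165:200,225:265],(5,130,70),(20,255,255)))[2:])][1:]
print(m2(s0),m2(im2["frame"]))
for sh in(0,.025,.03,.035): print(sh,[np.round(proj(im2,[np.r_[g+l*(sh+a)+u*.008,z]])[0],1) for a in(-.009,.009) for z in(.169,.209)])
cv2.imwrite("pics/zs.png",np.hstack([cv2.resize(i[160:225,220:265],None,fx=8.5,fy=8.5,interpolation=cv2.INTER_CUBIC) for i in(s0,im2["frame"])]))
E
```

```text
[30 31  6  5 14] [237.78571429 192.78571429] fwd -0.019233952688843616 left 0.02851190576778261
[(np.int32(84), array([13.61904762, 14.72619048]))] [(np.int32(36), array([18.05555556, 20.77777778]))]
0 [array([235.7, 185.1]), array([234.9, 175.1]), array([239.5, 188.6]), array([238.8, 178.5])]
0.025 [array([241. , 189.9]), array([240.3, 179.8]), array([244.9, 193.4]), array([244.3, 183.4])]
0.03 [array([242.1, 190.9]), array([241.5, 180.8]), array([246. , 194.4]), array([245.5, 184.4])]
0.035 [array([243.2, 191.9]), array([242.6, 181.8]), array([247.1, 195.4]), array([246.6, 185.3])]
```

View pics/zs.png

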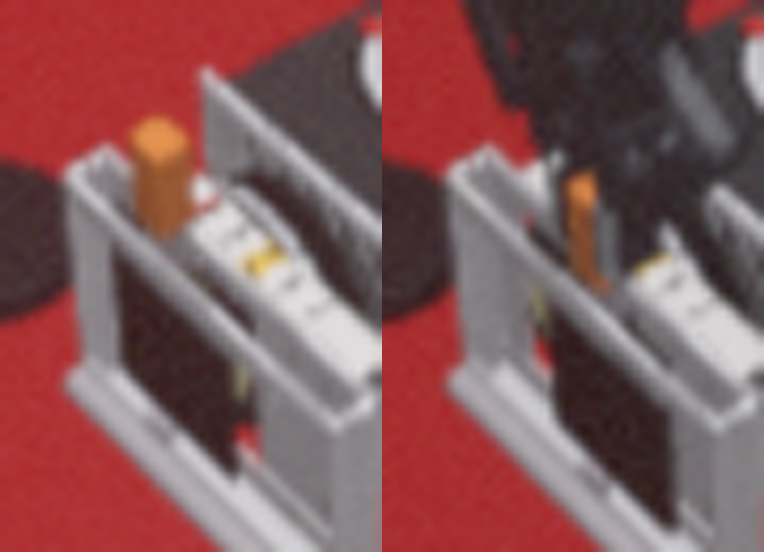

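All the checks agree on 28 to 30 mm: TCP travel 29.5 mm, blade shift about 29 mm, and the yellow band at 28.5 mm. Force along the travel is 6.5 N. Handing in.

```bash
python3 - <<'E'
from h import *
print(get_time(),get_eef_pos(),get_finger_gap(),get_contact_force(),abs(np.array(get_dq())).max())
finish_job(); print(get_time())
E
```

```text
13.55 [0.54354014 0.10402597 0.19029777] 0.017088703093154807 [ 7.66251766 -2.16733211  1.56241148] 0.0023143785705897384
the job is handed in; nothing more can be done
the job is handed in; nothing more can be done
```

The focus is set and the shutter is held at half travel; I handed the job in at 13.6 s of the 42 s, still gripping. `finish_job()` reports no verdict, so what follows is from my own readings.

- **Focus:** with the shutter shut, I turned the knob 1.09 rad clockwise. In the top picture the pointer and the red index agree to about 0.01 rad (0.13 allowed).
- **Shutter:** I gripped the orange grip across its 18 mm side with 40 N and slid it slowly to half travel.
    - The tool moved 29.5 mm along the travel. The blade's shift in the side picture gives about 29 mm, and the yellow band measures 28.5 mm in the same frame.
    - The grip's red pointer was hidden by the gripper, so I could not read it on the scale directly.
    - The spring push read 6.5 N after the move and about 7.5 N just before handing in, against 7 N expected. The first reading was a little low, probably friction or noise.
    - The arm was at rest, with the finger gap steady at about 17 mm.
- **Everything else:** I saw nothing else on the table move in the pictures I took.

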